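# Switch on the capping line with the red key

### The job

Take the red key out of the white key holder, push it fully home into the brass key switch on top of the control box, and then turn it clockwise (seen from above) as far as it goes, so that the switch points at the green run mark. Leave the key in the switch and let go of it; the yellow and green keys stay in the holder, and no bottle may be knocked over.

Things in the scene. Friction and masses are not known exactly. Their poses are not given: they have to be found in the camera images.
- key_red_grip (a point): Centre of the red plastic bow (14 mm along x, 44 along y, 40 high) of the red key, upright at the start in any one of the holder's three slots. Key 96 mm tall, about 0.09 kg; half a turn about z makes no difference. This point is 26 mm above its collar's underside, 20 mm below its top. z points up along the key, y along the broad side of bow and blade; fingers close along x.
- key_red_tip (a point): Tip of the red key's steel blade, on the key's axis 76 mm below the bow's centre; axes as for the bow. Blade 8 mm along x, 16 mm along y, 50 mm long, its last 4 mm thinner (5 x 12). Between blade and bow is a round collar, 28 mm diameter, 6 mm high.
- slot_mouth (a point): Centre of the slot in the brass face of the key switch (round barrel, 58 mm diameter), on its axis, 90 mm above the table. The frame turns with it: z up, y along the slot. Slot 18 mm along y, 10 along x, 54 deep, chamfered: 1 mm play each side of the blade, key y along slot y, either way round. Fully home, the key's collar rests on the face and the bow's centre is 26 mm above this point.
- switch (a joint): Turn of the switch barrel about its vertical axis, rad: 0 is the off stop (white mark), grows clockwise seen from above, 1.2 (69 degrees) is the stop at the green run mark; it starts between 0 and 0.25. It stays where it is left and resists with about 0.06 N m of friction.
- panel: Grey control box with aluminium top, fixed, 150 mm along x, 220 along y, 80 high; origin at the centre of its underside, z up. The key switch is centred at y = +50 mm and stands 10 mm above the top; two pilot lamps, 13 mm high, stand 80 mm or more from its axis.
- holder_top (a point): Centre of the top face of the white key holder, a fixed block 60 x 240 mm, 60 mm high, long side along y. Its three slots (10 mm along x, 18 along y, 54 deep) are at y = -75, 0 and 75 mm. Each key's collar rests on this face, blade in the slot, key y along the holder's y.
- key_yellow_grip (a point): The yellow key, a bystander of the same shape as the red one, upright in another slot of the holder; this point is the centre of its bow. Must stay in the holder.
- key_green_grip (a point): The green key, a bystander of the same shape as the red one, upright in another slot of the holder; this point is the centre of its bow. Must stay in the holder.
- bottle_a: A white 152 mm high drink bottle with red screw cap, 60 mm wide at the base, loose, standing; origin at the centre of its underside, z up. Bystander: do not knock over.
- bottle_b: A white 152 mm high drink bottle with red screw cap, 60 mm wide at the base, loose, standing; origin at the centre of its underside, z up. Bystander: do not knock over.
- bottle_c: A white 152 mm high drink bottle with red screw cap, 60 mm wide at the base, loose, standing; origin at the centre of its underside, z up. Bystander: do not knock over.
- bottle_d: A white 152 mm high drink bottle with red screw cap, 60 mm wide at the base, loose, standing; origin at the centre of its underside, z up. Bystander: do not knock over.
Not all that is in view belongs to the job. Of the things like the part that bears key_red_grip, leave any that is blue, brown or pink; of the rest the smaller one is meant.

How it is judged (in metres and radians):
On the way, in this order (a step that is already met when the one before it is completed fails the run):
1. the red key is fully home in the switch (collar on its face to 5 mm) before it is turned (switch below 0.6 rad) (z of key_red_tip in the frame of slot_mouth below -0.045 m and horizontal distance between key_red_tip and slot_mouth below 0.006 m and angle between the z axis of key_red_grip and the z axis of slot_mouth, either way round below 0.15 rad and value of joint switch below 0.6 rad), for 0.1 s.
2. the switch is turned to its stop (above 1.08 of 1.2 rad) with the red key in it (z of key_red_tip in the frame of slot_mouth below -0.045 m and horizontal distance between key_red_tip and slot_mouth below 0.006 m and angle between the z axis of key_red_grip and the z axis of slot_mouth, either way round below 0.15 rad and value of joint switch above 1.08 rad), for 0.1 s.
At the end, for the whole second after the job is handed in: The red key stands in the switch, its tip at least 45 mm (of 50) below the slot's mouth, within 6 mm of its axis, upright to 0.15 rad, released and at rest, with the switch beyond 1.08 rad of its 1.2; the yellow and green keys are in the holder and the bottles stand (all of step 2 and linear speed of key_red below 0.02 m/s and angular speed of key_red below 0.2 rad/s); the robot touches nothing.
It fails at once if the yellow or green key is taken from its place (moved more than 25 mm) (distance of any of key_yellow_grip, key_green_grip from where it was at the start of the episode above 0.025 m).
It fails at once if a bottle is knocked over (tilted more than 0.6 rad) (angle between any of bottle_a, bottle_b, bottle_c, bottle_d's own z axis and vertical above 0.6 rad).
It also fails if it takes over 58 s, if anything falls off the work surface, if the arm or the gripper's body presses on something with over 40 N, if the wrist force passes 120 N, or if a joint passes its speed limit or range.

### The arm

A 6-joint arm with a two-finger parallel gripper is mounted at the origin on the work surface. World frame = base frame: x ahead of the robot, y to its left, z up, the work surface at z = 0. Lengths are in mm, angles in rad, forces in N, time in s.
With the tool pointing down it reaches from about 350 to 725 mm from the base axis. Payload 4.3 kg.
Tool frame: the origin (TCP) lies midway between the tips of the shut fingers; the grasp point (between the pads) lies 19 mm behind it; z points along the fingers, y is the line along which they close (so a half turn about z gives the same grasp; the last joint's range is limited). The gripper opens to 85 mm and grips with 20 to 120 N. Pads are 22 mm wide; open, the fingers measure 114 mm over their backs; the gripper's body (76 mm by 85 mm) begins 54 mm behind the grasp point. The pads swing forward as they close: fully open they stand 13 mm farther back than shut.
Start: joints at [1.027, 0.377, 0.081, 1.274, 0, 1.46], TCP at [241.697, 521.775, 231.329] pointing down, gripper open.
Joint ranges: [-2.72, 2.72], [-0.84, 1.66], [-1.02, 1.22], [-1.77, 2.12], [-1.37, 1.28], [-3.14, 3.14]. Speed limits (rad/s): [2.57, 2.57, 3.14, 3.14, 3.14, 3.14].

### API

Orientations are given as a rotation vector (axis times angle).
In Python, from plant import manip gives the robot as it stands.
- The arm moves only by the shell command python3 -m jog 'ROWS'. ROWS is a JSON object of lists of equal length, an entry for each row: "delta_rot": the turn, a rotation vector about the tool's x, y, z each as a share of pi rad, from -1 to 1, a list of three; "translation": the shift along the tool's x, y, z each as a share of 8 cm, from -1 to 1, a list of three; "hand": the closure in counts, from 0 (fully open) to 255 (shut). A call has 1 to 12 rows; each row is the pose to reach, as a shift and turn from the pose commanded when the call began, along the tool's axes at that moment, turning the shorter way round; what a row does not reach only later rows make up. A row lasts 1/8 s, in which the tool goes at most 62.5 mm and 10.7 degrees, less where a joint would pass 70% of its speed; a pose out of reach is approached as far as the arm can. A call with a number of a shift or a turn outside -1 to 1 is refused whole. A call with a gripper value outside its range is refused whole. The fingers move at their own pace and stop on an object; the grip force is fixed at half the most. Time passes only in rows, so rows that repeat a pose let the fingers close. It gives the time, the measured TCP pose, the force, the opening and the grip force at its end, in the units of the state.
- manip.sense(): the state, without advancing time (a new reading comes with each control period).
- manip.capture(name): name is "scene" or "top" or "wrist"; returns the picture (400x640x3 uint8, red, green, blue); there is no depth.
- manip.camera_model(name): a dict with "mtx" (3x3 intrinsics, pixels), "extrinsics" (4x4, takes a point from world to camera coordinates). Camera axes: x right, y up, looking along -z (the intrinsics and any distortion apply to the point x, -y, -z); pixel columns grow to the right and rows downward; lengths in mm; the calibration is good to about 2 mm. A picture is of the moment at which its call begins: read the wrist's pose just before it. camera_model takes no time and is no camera call; for the wrist camera it gives the pose at the moment of the call.
- manip.finish_job(): hands the job in; it is judged then, once.
The state is a dict: "clock": time; "q": joint angles; "joint_vel": joint speeds; "effort": joint torques, N m; "position": TCP position; "eef_rot": TCP orientation; "wrist_force": force on the tool from outside, world axes, zero at the start; "wrist_torque": the same for the moment, N m; "grip_width": finger opening in mm; "gripper_force": force on a finger pad.
Only numpy, scipy, OpenCV 4.12 (cv2) and the standard library are available. Lean on these libraries where they do the work, as an engineer would, in place of code of your own. Each camera call takes 0.05 s, during which the arm holds its last target. There are 200 camera calls.

## Working session

There is one attempt and no reset: what is moved stays moved. The work goes in short steps, Python scripts to look and compute and a shell command to move; the robot and the scene stay as the last step left them, time stands still between calls to the robot, and variables do not carry over. Pictures are saved under pics/ and viewed, at most 10 in all, crops included, and the job is handed in when it is done.

```bash
mkdir -p pics; python3 - <<'E'
from plant import manip
import cv2,numpy as np
s=manip.sense();print(s['clock'],s['position'],s['eef_rot'],s['grip_width'])
for n in("scene","top"):
    im=manip.capture(n);cv2.imwrite(f'pics/{n}0.png',im[:,:,::-1]);m=manip.camera_model(n);print(n,np.round(m['mtx'],1).tolist(),np.round(m['extrinsics'],3).tolist(),m.keys())
E
```

```text
0.0 [241.32858957 521.18251711 230.33469339] [-0.67591125 -3.06732391  0.00308934] 85.54332298302472
scene [[404.7, 0.0, 328.2], [0.0, 404.7, 195.5], [0.0, 0.0, 1.0]] [[-0.82, 0.572, 0.006, 471.779], [-0.358, -0.521, 0.775, 133.975], [0.447, 0.633, 0.632, -1447.402], [0.0, 0.0, 0.0, 1.0]] dict_keys(['mtx', 'extrinsics'])
top [[476.3, 0.0, 316.4], [0.0, 476.3, 199.8], [0.0, 0.0, 1.0]] [[0.029, -1.0, -0.009, -2.349], [0.992, 0.028, 0.125, -557.583], [-0.125, -0.013, 0.992, -1473.123], [0.0, 0.0, 0.0, 1.0]] dict_keys(['mtx', 'extrinsics'])
```

View pics/scene0.png

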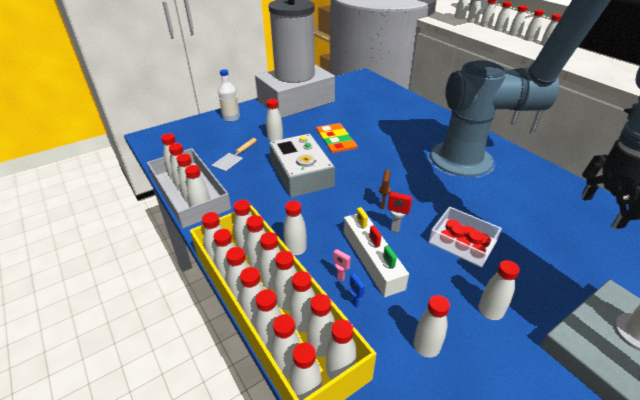

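View pics/top0.png

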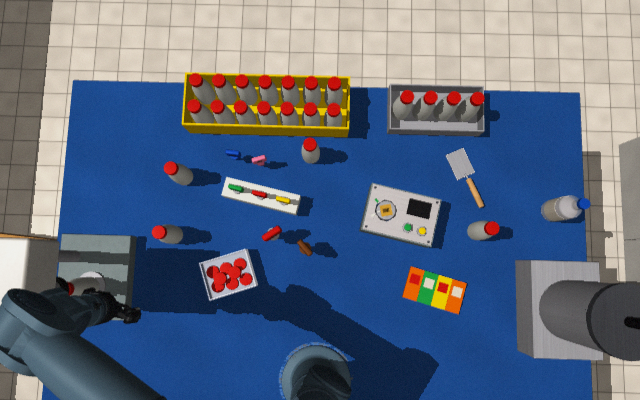

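The scene view shows these red-key candidates:
- A red key in the white holder at scene (377,236) and top (259,194).
- A larger red key standing free at scene (399,203) and top (272,233).
- Brown (385,185), pink (342,262) and blue (357,288) keys, which are to be left alone.

I choose the smaller red key, the one in the holder's middle slot between green and yellow. The switch is at top (386,210).

```bash
cat > h.py <<'E'
from plant import manip
import cv2,numpy as np
from scipy.spatial.transform import Rotation as R
def ray(m,u,v,z):
    K=m['mtx'];E=m['extrinsics'];d=np.array([(u-K[0,2])/K[0,0],-(v-K[1,2])/K[1,1],-1.])
    c=-E[:3,:3].T@E[:3,3];w=E[:3,:3].T@d
    return c+w*(z-c[2])/w[2]
def blob(im,f,box,minA=8):
    x0,y0,x1,y1=box;h=cv2.cvtColor(im[y0:y1,x0:x1],cv2.COLOR_RGB2HSV).astype(int)
    k=f(h[...,0],h[...,1],h[...,2]).astype(np.uint8)
    c,_=cv2.findContours(k,cv2.RETR_EXTERNAL,cv2.CHAIN_APPROX_NONE)
    c=[a+[x0,y0] for a in c if len(a)>=minA]
    return sorted(c,key=cv2.contourArea)[::-1]
red=lambda h,s,v:((h<8)|(h>172))&(s>140)&(v>80)
yel=lambda h,s,v:(h>20)&(h<35)&(s>140)&(v>80)
grn=lambda h,s,v:(h>45)&(h<85)&(s>120)&(v>50)
wht=lambda h,s,v:(s<60)&(v>140)
brass=lambda h,s,v:(h>10)&(h<30)&(s>60)&(v>80)
E
python3 - <<'E'
from h import *
im=cv2.imread('pics/top0.png')[:,:,::-1].copy();m=manip.camera_model('top')
for n,f,b,z in(('red',red,(245,180,275,205),106),('yel',yel,(270,185,300,212),106),('grn',grn,(220,178,250,200),106),('hold',wht,(215,170,305,220),60),('panel',wht,(355,175,450,255),80),('brass',brass,(370,195,402,226),90)):
    for c in blob(im,f,b)[:2]:
        r=cv2.minAreaRect(c);p=[ray(m,*q,z)[:2] for q in cv2.boxPoints(r)]
        print(n,np.round(r[0],1),np.round(ray(m,*r[0],z)),'corners',np.round(p).tolist())
sc=cv2.imread('pics/scene0.png')
a=cv2.resize(sc[170:310,320:430],None,fx=4,fy=4,interpolation=2);b=cv2.resize(cv2.imread('pics/top0.png')[175:255,355:447],(345,300),interpolation=2)
b=cv2.copyMakeBorder(b,0,260,0,0,0);cv2.imwrite('pics/crop1.png',np.hstack([a,b]))
E
```

```text
red [259.  193.5] [563. 187. 106.] corners [[560.0, 211.0], [575.0, 208.0], [565.0, 163.0], [550.0, 166.0]]
yel [282.8 199.4] [547. 114. 106.] corners [[544.0, 138.0], [559.0, 135.0], [549.0, 91.0], [535.0, 94.0]]
grn [235.6 187.6] [579. 259. 106.] corners [[576.0, 283.0], [591.0, 281.0], [581.0, 234.0], [566.0, 237.0]]
hold [260.3 194.9] [564. 189.  60.] corners [[560.0, 313.0], [621.0, 301.0], [569.0, 66.0], [509.0, 78.0]]
panel [401.2 214.1] [ 515. -247.   80.] corners [[466.0, -126.0], [609.0, -158.0], [563.0, -369.0], [422.0, -334.0]]
brass [385.6 209.6] [ 526. -198.   90.] corners [[540.0, -177.0], [548.0, -212.0], [513.0, -219.0], [505.0, -184.0]]
```

View pics/crop1.png

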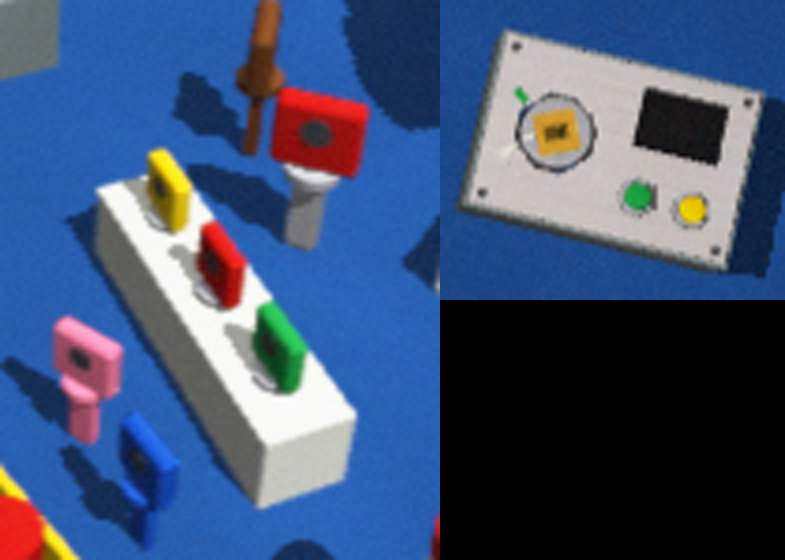

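The crop confirms it: the small red key sits in the middle slot, between yellow and green, and the free-standing red key is larger. Holder yaw is about -12.4°, and the key is at about (563.5, 187.5). Next I turn the tool by 77.5° and start moving across.

```bash
python3 -m jog '{"delta_rot":[[0,0,0.4306],[0,0,0.4306],[0,0,0.4306],[0,0,0.4306],[0,0,0.4306],[0,0,0.4306],[0,0,0.4306],[0,0,0.4306],[0,0,0.4306]],"translation":[[-1,-0.35,0],[-1,-0.35,0],[-1,-0.35,0],[-1,-0.35,0],[-1,-0.35,0],[-1,-0.35,0],[-1,-0.35,0],[-1,-0.35,0],[-1,-0.35,0]],"hand":[0,0,0,0,0,0,0,0,0]}'
cat > go.py <<'E'
from h import *
def to(x,y,z=None):
    s=manip.sense();T=R.from_rotvec(s['eef_rot']).as_matrix();p=s['position']
    d=T.T@(np.array([x,y,p[2] if z is None else z])-p)
    print('t',round(s['clock'],2),'p',np.round(p,1),'toolY yaw',round(np.degrees(np.arctan2(T[1,1],T[0,1])),2),'tilt',np.round(T[:2,2],3),'delta mm',np.round(d,1),'share',np.round(d/80,3),'F',np.round(s['wrist_force'],1),'w',round(s['grip_width'],1),round(s['gripper_force'],1))
E
python3 -c "
from go import *
to(563.5,187.5)"
```

```text
clock: 1.23
position: [302.3, 462.4, 230.9]
eef_rot: [2.447, 1.97, -0.002]
wrist_force: [0.7, 0.1, -1.2]
grip_width: 85.2
gripper_force: 0.0
t 1.23 p [302.3 462.4 230.9] toolY yaw -12.33 tilt [-0.001 -0.001] delta mm [-212.8  313.9    0. ] share [-2.66   3.924  0.   ] F [ 0.7  0.1 -1.2] w 85.2 0.0
```

```bash
R='"delta_rot":[[0,0,0],[0,0,0],[0,0,0]]'
python3 -m jog '{"delta_rot":[[0,0,0],[0,0,0],[0,0,0]],"translation":[[-0.665,0.981,0],[-0.665,0.981,0],[-0.665,0.981,0]],"hand":[0,0,0]}' >/dev/null
python3 -m jog '{"delta_rot":[[0,0,0],[0,0,0],[0,0,0]],"translation":[[-0.665,0.981,0],[-0.665,0.981,0],[-0.665,0.981,0]],"hand":[0,0,0]}' >/dev/null
python3 -m jog '{"delta_rot":[[0,0,0],[0,0,0],[0,0,0]],"translation":[[-0.665,0.981,0],[-0.665,0.981,0],[-0.665,0.981,0]],"hand":[0,0,0]}' >/dev/null
python3 -m jog '{"delta_rot":[[0,0,0],[0,0,0],[0,0,0],[0,0,0]],"translation":[[-0.665,0.981,0],[-0.665,0.981,0],[-0.665,0.981,0],[-0.665,0.981,0]],"hand":[0,0,0,0]}'
python3 - <<'E'
from go import *
to(563.5,187.5)
m=manip.camera_model('wrist');im=manip.capture('wrist');cv2.imwrite('pics/w1.png',im[:,:,::-1])
for f,n in((red,'red'),(yel,'yel'),(grn,'grn')):
  for c in blob(im,f,(0,0,640,400),20)[:3]:
    r=cv2.minAreaRect(c);print(n,cv2.contourArea(c),np.round(r[0]),[np.round(ray(m,*q,106)[:2],1).tolist() for q in (r[0],*cv2.boxPoints(r))])
E
```

```text
clock: 2.85
position: [562.4, 189.4, 231.2]
eef_rot: [-2.445, -1.971, 0.001]
wrist_force: [0.3, 1.1, -0.1]
grip_width: 85.3
gripper_force: 0.0
t 2.85 p [562.4 189.4 231.2] toolY yaw -12.25 tilt [-0.001  0.001] delta mm [-1.6  1.5 -0. ] share [-0.02   0.019 -0.   ] F [ 0.3  1.1 -0.1] w 85.3 0.0
red 8218.5 [ 61. 126.] [[376.7, 282.0], [331.7, 316.0], [392.3, 337.3], [424.2, 246.1], [358.7, 218.4]]
red 1872.0 [197. 262.] [[443.9, 144.1], [405.4, 154.5], [444.6, 185.6], [482.5, 133.7], [443.1, 98.9]]
red 694.5 [319. 181.] [[567.0, 195.0], [555.4, 173.3], [566.4, 218.5], [578.0, 215.7], [567.6, 170.3]]
yel 22499.5 [570. 165.] [[769.9, 164.9], [720.2, 297.9], [816.6, 276.9], [837.5, -15.7], [706.5, 12.6]]
yel 729.5 [319. 257.] [[552.2, 126.3], [551.9, 154.1], [563.8, 151.5], [552.5, 96.9], [539.9, 99.6]]
yel 33.5 [617. 374.] [[819.3, -66.1], [810.7, -61.6], [812.6, -56.8], [828.0, -70.6], [826.1, -75.6]]
grn 868.5 [321.  91.] [[583.2, 264.5], [581.6, 286.0], [593.3, 283.5], [584.8, 241.9], [572.5, 244.6]]
```

View pics/w1.png

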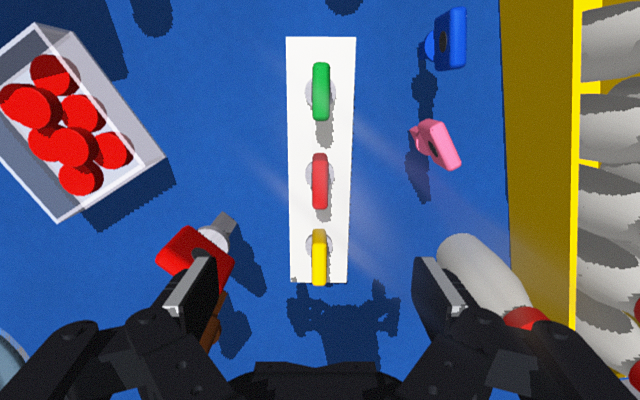

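The wrist view shows the three keys in the holder: green (321,91), red (319,181) and yellow (319,257). The red key and yellow keys show some side face, so I check against the holder's outline.

```bash
python3 - <<'E'
from go import *
im=cv2.imread('pics/w1.png')[:,:,::-1].copy();m=manip.camera_model('wrist')
E=m['extrinsics'];print('cam',np.round(-E[:3,:3].T@E[:3,3]),'look',np.round(-E[2,:3],2))
c=blob(im,lambda h,s,v:(s<70)&(v>110),(270,20,380,300),100)[0]
a=cv2.approxPolyDP(cv2.convexHull(c),6,True)[:,0];print(a.tolist())
P=[ray(m,*q,60)[:2] for q in a];print(np.round(P,1).tolist(),np.round(np.mean(P,0),1))
# triangulate the red bow: ends of top edge in wrist at several heights
r=blob(im,red,(300,140,340,220),20)[0][:,0]
for v in (r[:,1].min(),r[:,1].max()):
    u=r[r[:,1]==v][:,0].mean();print(u,v,[np.round(ray(m,u,v,z)[:2],1).tolist() for z in (66,106)])
E
```

```text
cam [579. 266. 374.] look [-0.06 -0.3  -0.95]
[[355, 37], [346, 282], [291, 281], [286, 37]]
[[621.5, 301.3], [569.8, 66.8], [512.3, 80.5], [563.7, 313.9]] [566.8 190.6]
319.5 154 [[570.9, 209.8], [571.9, 217.1]]
319.5 208 [[559.8, 157.6], [562.3, 171.6]]
```

```bash

python3 -m jog '{"delta_rot":[[0,0,0],[0,0,0],[0,0,0]],"translation":[[0,0.03,0.5],[0,0.03,1],[0,0.03,1]],"hand":[0,0,0]}' >/dev/null
python3 -m jog '{"delta_rot":[[0,0,0],[0,0,0],[0,0,0],[0,0,0]],"translation":[[0,0,0.4],[0,0,0.8],[0,0,0.975],[0,0,0.975]],"hand":[0,0,0,0]}'
python3 -m jog '{"delta_rot":[[0,0,0],[0,0,0],[0,0,0],[0,0,0],[0,0,0],[0,0,0],[0,0,0],[0,0,0]],"translation":[[0,0,0],[0,0,0],[0,0,0],[0,0,0],[0,0,0],[0,0,0],[0,0,0],[0,0,0]],"hand":[255,255,255,255,255,255,255,255]}'
python3 - <<'E'
from go import *
to(563.5,187.5)
im=manip.capture('wrist');cv2.imwrite('pics/w2.png',im[:,:,::-1])
E
```

```text
clock: 3.78
position: [565.7, 187.6, 73.8]
eef_rot: [-2.447, -1.97, 0.0]
wrist_force: [-0.1, 0.8, -0.6]
grip_width: 85.5
gripper_force: 0.0
clock: 4.78
position: [566.3, 187.2, 73.8]
eef_rot: [2.447, 1.969, 0.001]
wrist_force: [-1.1, 0.7, 4.9]
grip_width: 13.0
gripper_force: 59.0
t 4.78 p [566.3 187.2  73.8] toolY yaw -12.36 tilt [0.001 0.   ] delta mm [-0.3 -2.8 -0. ] share [-0.004 -0.035 -0.   ] F [-1.1  0.7  4.9] w 13.0 59.0
```

View pics/w2.png

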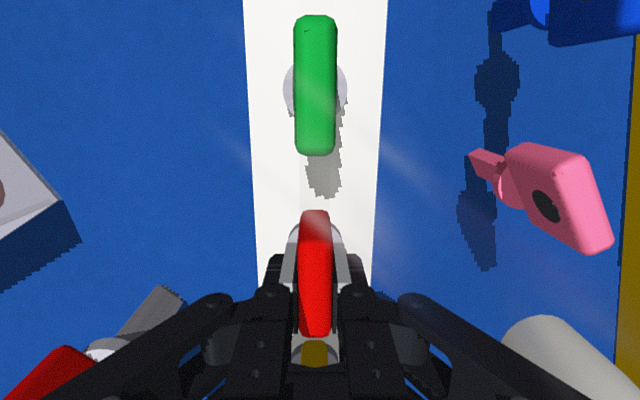

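The wrist view shows the red bow centred between the pads at (315,290), opening 13 mm, grip 59 N. Next I lift the key clear and carry it just past the switch, so the wrist camera can see the switch.

```bash

python3 -m jog '{"delta_rot":[[0,0,0],[0,0,0],[0,0,0],[0,0,0],[0,0,0]],"translation":[[0,0,-0.2],[0,0,-0.4],[0,0,-0.6],[0,0,-0.8],[0,0,-0.8]],"hand":[255,255,255,255,255]}'
python3 -m jog '{"delta_rot":[[0,0,0],[0,0,0],[0,0,0],[0,0,0]],"translation":[[0,0,-0.4],[0,0,-0.8],[0,0,-0.8],[0,0,-0.8]],"hand":[255,255,255,255]}'
python3 -m jog '{"delta_rot":[[0,0,0],[0,0,0],[0,0,0]],"translation":[[-0.5,0.06,0],[-0.923,0.121,0],[-0.923,0.121,0]],"hand":[255,255,255]}' >/dev/null
python3 -m jog '{"delta_rot":[[0,0,0],[0,0,0],[0,0,0]],"translation":[[-0.5,0.06,0],[-0.923,0.121,0],[-0.923,0.121,0]],"hand":[255,255,255]}' >/dev/null
python3 -m jog '{"delta_rot":[[0,0,0],[0,0,0],[0,0,0]],"translation":[[-0.5,0.06,0],[-0.923,0.121,0],[-0.923,0.121,0]],"hand":[255,255,255]}' >/dev/null
python3 -m jog '{"delta_rot":[[0,0,0],[0,0,0],[0,0,0]],"translation":[[-0.5,0.06,0],[-0.923,0.121,0],[-0.923,0.121,0]],"hand":[255,255,255]}' >/dev/null
python3 -m jog '{"delta_rot":[[0,0,0],[0,0,0],[0,0,0]],"translation":[[-0.5,0.06,0],[-0.923,0.121,0],[-0.923,0.121,0]],"hand":[255,255,255]}' >/dev/null
python3 -m jog '{"delta_rot":[[0,0,0],[0,0,0],[0,0,0],[0,0,0]],"translation":[[-0.5,0.06,0],[-0.923,0.121,0],[-0.923,0.121,0],[-0.923,0.121,0]],"hand":[255,255,255,255]}'
python3 - <<'E'
from go import *
to(526,-198)
m=manip.camera_model('wrist');im=manip.capture('wrist');cv2.imwrite('pics/w3.png',im[:,:,::-1]);np.savez('w3.npz',**m)
E
```

```text
clock: 5.45
position: [567.3, 187.5, 139.4]
eef_rot: [2.446, 1.968, 0.005]
wrist_force: [0.4, -0.5, -1.9]
grip_width: 13.3
gripper_force: 59.4
clock: 5.95
position: [565.4, 187.0, 200.1]
eef_rot: [-2.447, -1.969, 0.002]
wrist_force: [0.1, -0.2, -2.1]
grip_width: 13.5
gripper_force: 59.5
clock: 8.32
position: [528.2, -255.9, 201.0]
eef_rot: [-2.445, -1.971, -0.001]
wrist_force: [0.2, -0.7, -1.0]
grip_width: 13.3
gripper_force: 59.4
t 8.32 p [ 528.2 -255.9  201. ] toolY yaw -12.26 tilt [-0.     0.002] delta mm [ 56.1 -14.5   0.1] share [ 0.702 -0.181  0.001] F [ 0.2 -0.7 -1. ] w 13.3 59.4
```

View pics/w3.png

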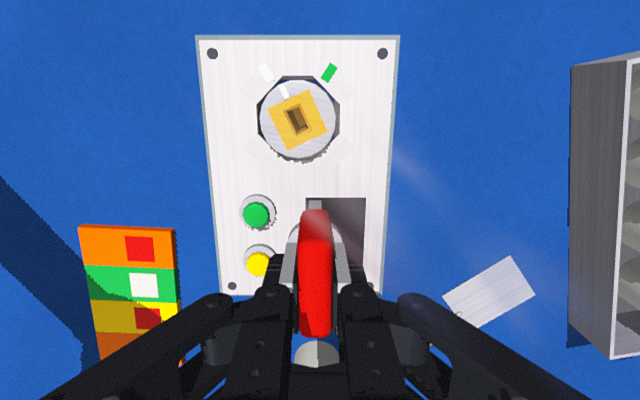

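The wrist view shows the brass barrel at (298,118), with its slot at (298,120) leaning left. The pointer stripe at (284,92) is near the white mark (266,72), and the green run mark is at (330,72).

```bash
python3 - <<'E'
from go import *
im=cv2.imread('pics/w3.png')[:,:,::-1].copy();m=dict(np.load('w3.npz'))
def rep(n,c,z):
    P=np.array([ray(m,*q,z)[:2] for q in c[:,0]],np.float32);r=cv2.minAreaRect(P);b=cv2.boxPoints(r)
    e=b[1]-b[0],b[2]-b[1];l=max(e,key=np.linalg.norm)
    print(n,'c',np.round(r[0],1),'size',np.round(r[1],1),'long yaw',round(np.degrees(np.arctan2(l[1],l[0]))%180,1))
o=blob(im,lambda h,s,v:(h>12)&(h<28)&(s>120)&(v>120),(260,80,340,160),20)[0];rep('orange',cv2.convexHull(o),90)
for t in(90,110,130,150):
    d=blob(im,lambda h,s,v:(v<t),(280,100,318,140),10)
    if d:rep(f'slot{t}',d[0],90)
w=blob(im,lambda h,s,v:(s<60)&(v>90),(255,70,345,165),30)
# panel corners at 80
p=blob(im,lambda h,s,v:(s<60)&(v>150),(180,20,410,300),100)[0]
t=p[:,0];print([(q.tolist(),np.round(ray(m,*q,80)[:2],1).tolist()) for q in (t[np.argmin(t.sum(1))],t[np.argmax(t[:,0]-t[:,1])])])
for n,f,b in(('gmark',grn,(318,55,345,90)),('ptr',lambda h,s,v:(v>200)&(s<40),(275,83,292,100))):
    for c in blob(im,f,b)[:1]:
        q=c[:,0].mean(0);print(n,np.round(q),np.round(ray(m,*q,90 if n=='ptr' else 80)[:2],1))
# key bow in hand: rows
r=blob(im,red,(290,200,340,345),30)[0][:,0];print(r.min(0),r.max(0))
s=manip.sense();print('cam vs tcp')
E2=m['extrinsics']
E
```

```text
orange c [ 527.4 -197.2] size [33.4 33.6] long yaw 103.0
slot110 c [ 525.9 -197. ] size [ 6.3 17.1] long yaw 123.0
slot130 c [ 526.9 -196.5] size [ 8.4 17.3] long yaw 106.4
slot150 c [ 527.3 -196.4] size [ 9.3 16.9] long yaw 103.8
[([196, 35], [469.1, -124.0]), ([399, 35], [611.9, -155.0])]
gmark [329.  72.] [ 557.4 -169. ]
ptr [283.  91.] [ 522.1 -175. ]
[297 214] [332 337]
cam vs tcp
```

```bash
python3 - <<'E'
from go import *
im=cv2.imread('pics/w3.png')[:,:,::-1].copy();m=dict(np.load('w3.npz'))
s=manip.sense();T=R.from_rotvec(s['eef_rot']).as_matrix();p=s['position']
r=blob(im,red,(290,200,340,345),30)[0][:,0]
for v,z in((r[:,1].max(),33),(r[:,1].min(),-7),(r[:,1].min(),33)):
    u=r[r[:,1]==v][:,0].mean();print(v,z,np.round(T.T@(ray(m,u,v,p[2]+z)-p),1))
g=cv2.cvtColor(im,cv2.COLOR_RGB2HSV)[205:340:5,315];print(np.c_[np.arange(205,340,5),g].tolist())
E
```

```text
337 33 [-15.4   1.6 -33. ]
214 -7 [21.8 -5.9  7. ]
214 33 [ 36.9  -4.4 -32.9]
[[205, 120, 2, 152], [210, 0, 143, 173], [215, 0, 119, 178], [220, 1, 120, 181], [225, 179, 145, 178], [230, 0, 188, 171], [235, 0, 216, 175], [240, 0, 231, 202], [245, 1, 241, 235], [250, 1, 243, 236], [255, 1, 245, 239], [260, 1, 240, 239], [265, 0, 242, 239], [270, 1, 233, 239], [275, 1, 240, 238], [280, 1, 236, 239], [285, 0, 224, 240], [290, 1, 238, 239], [295, 1, 229, 239], [300, 2, 246, 237], [305, 1, 237, 239], [310, 1, 241, 237], [315, 2, 244, 237], [320, 2, 254, 236], [325, 0, 236, 238], [330, 1, 234, 239], [335, 2, 246, 195]]
```

Wrist and top views agree on the holder-to-switch displacement within 1 mm. Slot yaw is 103.3°, so the tool's y yaw must be 13.3°. The target TCP is (527.5, -200.2), allowing for the key sitting 3.3 mm along tool x.

```bash

python3 -m jog '{"delta_rot":[[0,0,-0.142],[0,0,-0.142],[0,0,-0.142],[0,0,-0.142],[0,0,-0.142],[0,0,-0.142]],"translation":[[0.4,-0.1,0],[0.679,-0.156,0],[0.679,-0.156,0],[0.679,-0.156,0],[0.679,-0.156,0.2],[0.679,-0.156,0.45]],"hand":[255,255,255,255,255,255]}'
python3 -m jog '{"delta_rot":[[0,0,0],[0,0,0],[0,0,0]],"translation":[[0,0,0.03],[0,0,0.05],[0,0,0.05]],"hand":[255,255,255]}'
python3 - <<'E'
from go import *
to(527.5,-200.2,103.8)
im=manip.capture('wrist');sc=manip.capture('scene')
a=cv2.resize(im[100:400,170:470],(400,400));b=cv2.resize(sc[110:210,250:350],(400,400),interpolation=2)
cv2.imwrite('pics/c4.png',np.hstack([a,b])[:,:,::-1])
E
```

```text
clock: 9.12
position: [527.9, -202.0, 165.5]
eef_rot: [1.951, 2.46, 0.001]
wrist_force: [-0.1, -0.9, -1.7]
grip_width: 13.6
gripper_force: 59.4
clock: 9.5
position: [527.7, -202.5, 162.0]
eef_rot: [1.951, 2.461, 0.001]
wrist_force: [-0.8, 0.3, -0.6]
grip_width: 13.0
gripper_force: 59.4
t 9.5 p [ 527.7 -202.5  162. ] toolY yaw 13.19 tilt [ 0.001 -0.   ] delta mm [ 2.3  0.2 58.2] share [0.029 0.003 0.728] F [-0.8  0.3 -0.6] w 13.0 59.4
```

View pics/c4.png

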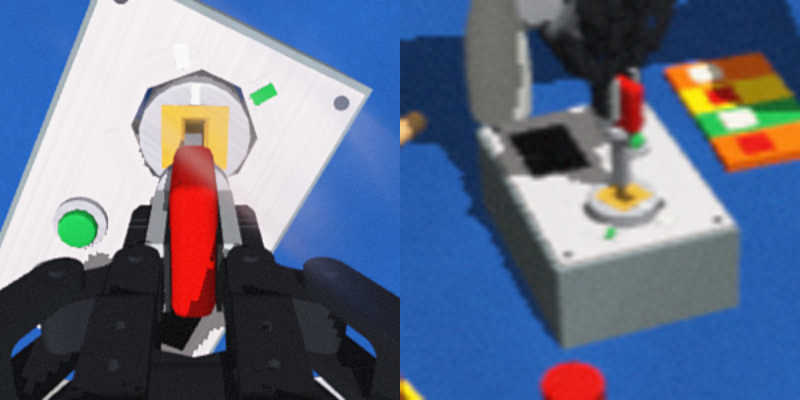

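The view shows the blade just above the brass square, with slot and bow parallel and the barrel's pointer at the white mark. I shift +2 mm along tool x and descend gently.

```bash

python3 -m jog '{"delta_rot":[[0,0,0],[0,0,0],[0,0,0],[0,0,0],[0,0,0],[0,0,0],[0,0,0]],"translation":[[0.027,0,0],[0.027,0,0],[0.027,0,0.05],[0.027,0,0.1],[0.027,0,0.14],[0.027,0,0.18],[0.027,0,0.18]],"hand":[255,255,255,255,255,255,255]}'
python3 -c "
from go import *
to(527.5,-200.2,103.8);print(manip.sense()['wrist_torque'])"
```

```text
clock: 10.48
position: [526.9, -200.1, 146.6]
eef_rot: [-1.951, -2.462, -0.001]
wrist_force: [1.5, 0.4, -1.4]
grip_width: 13.0
gripper_force: 59.5
t 10.47 p [ 526.9 -200.1  146.6] toolY yaw 13.2 tilt [0. 0.] delta mm [-0.2  0.5 42.8] share [-0.003  0.007  0.535] F [ 1.5  0.4 -1.4] w 13.0 59.5
[ 0.01761524 -0.22555108 -0.01099111]
```

```bash

python3 -m jog '{"delta_rot":[[0,0,0],[0,0,0],[0,0,0],[0,0,0],[0,0,0]],"translation":[[0,0,0.06],[0,0,0.12],[0,0,0.18],[0,0,0.22],[0,0,0.22]],"hand":[255,255,255,255,255]}'
python3 -c "
from go import *
to(527.5,-200.2,103.8);print(manip.sense()['wrist_torque'])"
```

```text
clock: 11.1
position: [526.9, -200.1, 128.9]
eef_rot: [-1.951, -2.462, -0.001]
wrist_force: [1.6, -0.4, -2.4]
grip_width: 13.2
gripper_force: 59.2
t 11.1 p [ 526.9 -200.1  128.9] toolY yaw 13.2 tilt [0. 0.] delta mm [-0.3  0.6 25.1] share [-0.003  0.007  0.314] F [ 1.6 -0.4 -2.4] w 13.2 59.2
[ 0.05247879 -0.58239082 -0.03994117]
```

```bash

python3 -m jog '{"delta_rot":[[0,0,0],[0,0,0],[0,0,0],[0,0,0],[0,0,0],[0,0,0]],"translation":[[0,0.003,0.07],[0,0.003,0.14],[0,0.003,0.2],[0,0.003,0.25],[0,0.003,0.28],[0,0.003,0.29]],"hand":[255,255,255,255,255,255]}'
python3 -c "
from go import *
to(527.5,-200.2,103.8);print(manip.sense()['wrist_torque'])"
```

```text
clock: 11.85
position: [527.0, -200.1, 106.0]
eef_rot: [-1.951, -2.462, -0.0]
wrist_force: [1.1, -0.3, -1.1]
grip_width: 13.2
gripper_force: 59.5
t 11.85 p [ 527.  -200.1  106. ] toolY yaw 13.2 tilt [0. 0.] delta mm [-0.2  0.5  2.2] share [-0.002  0.006  0.027] F [ 1.1 -0.3 -1.1] w 13.2 59.5
[ 0.07246616 -0.24739958  0.02083113]
```

```bash

python3 -m jog '{"delta_rot":[[0,0,0],[0,0,0],[0,0,0],[0,0,0]],"translation":[[0,0,0.02],[0,0,0.035],[0,0,0.045],[0,0,0.045]],"hand":[255,255,255,255]}'
python3 -c "
from go import *
to(527.5,-200.2,103.8);print(manip.sense()['wrist_torque'])"
```

```text
clock: 12.35
position: [527.1, -200.2, 103.8]
eef_rot: [1.951, 2.461, 0.0]
wrist_force: [-1.1, 0.6, 6.6]
grip_width: 13.4
gripper_force: 60.8
t 12.35 p [ 527.1 -200.2  103.8] toolY yaw 13.2 tilt [ 0.001 -0.   ] delta mm [-0.1  0.4 -0. ] share [-0.001  0.005 -0.   ] F [-1.1  0.6  6.6] w 13.4 60.8
[ 0.3375255   0.35407548 -0.01248618]
```

Force up is 6.6 N at exactly the expected height, so the key is home. Next I turn clockwise about the key's axis, with the TCP offset compensated.

```bash

python3 -m jog '{"delta_rot":[[0,0,0.033],[0,0,0.067],[0,0,0.1],[0,0,0.133],[0,0,0.167],[0,0,0.167]],"translation":[[0.001,-0.004,0],[0.002,-0.008,0],[0.003,-0.012,0],[0.005,-0.016,0],[0.008,-0.02,0],[0.008,-0.02,0]],"hand":[255,255,255,255,255,255]}'
python3 -c "
from go import *
to(527.5,-200.2,103.8);print(manip.sense()['wrist_torque'])"
```

```text
clock: 13.1
position: [526.6, -200.6, 103.8]
eef_rot: [2.52, 1.871, 0.002]
wrist_force: [2.0, -0.0, 6.0]
grip_width: 13.5
gripper_force: 60.4
t 13.1 p [ 526.6 -200.6  103.8] toolY yaw -16.8 tilt [ 0.003 -0.001] delta mm [ 0.6  0.8 -0. ] share [ 0.007  0.009 -0.001] F [ 2. -0.  6.] w 13.5 60.4
[ 0.01791399 -0.27956754 -0.02579175]
```

```bash

python3 -m jog '{"delta_rot":[[0,0,0.033],[0,0,0.067],[0,0,0.1],[0,0,0.133],[0,0,0.165],[0,0,0.165]],"translation":[[0.001,-0.004,0],[0.002,-0.008,0],[0.003,-0.012,0],[0.005,-0.016,0],[0.008,-0.02,0],[0.008,-0.02,0]],"hand":[255,255,255,255,255,255]}'
python3 -m jog '{"delta_rot":[[0,0,0.01],[0,0,0.015],[0,0,0.015]],"translation":[[0,-0.002,0],[0,-0.002,0],[0,-0.002,0]],"hand":[255,255,255]}'
python3 - <<'E'
from go import *
to(527.5,-200.2,103.8);print(manip.sense()['wrist_torque'])
im=manip.capture('wrist');sc=manip.capture('scene')
a=cv2.resize(im[100:400,170:470],(400,400));b=cv2.resize(sc[110:210,250:350],(400,400),interpolation=2)
cv2.imwrite('pics/c5.png',np.hstack([a,b])[:,:,::-1])
E
```

```text
clock: 13.85
position: [525.5, -199.9, 103.8]
eef_rot: [2.914, 1.164, 0.004]
wrist_force: [2.6, -0.5, 6.1]
grip_width: 12.8
gripper_force: 60.4
clock: 14.22
position: [525.4, -199.8, 103.8]
eef_rot: [2.941, 1.096, 0.004]
wrist_force: [2.2, -0.5, 5.7]
grip_width: 13.6
gripper_force: 60.4
t 14.22 p [ 525.4 -199.8  103.8] toolY yaw -49.1 tilt [ 0.003 -0.002] delta mm [ 1.3  1.7 -0. ] share [ 0.016  0.021 -0.   ] F [ 2.2 -0.5  5.7] w 13.6 60.4
[-0.24464186 -0.51942381 -0.00383428]
```

View pics/c5.png

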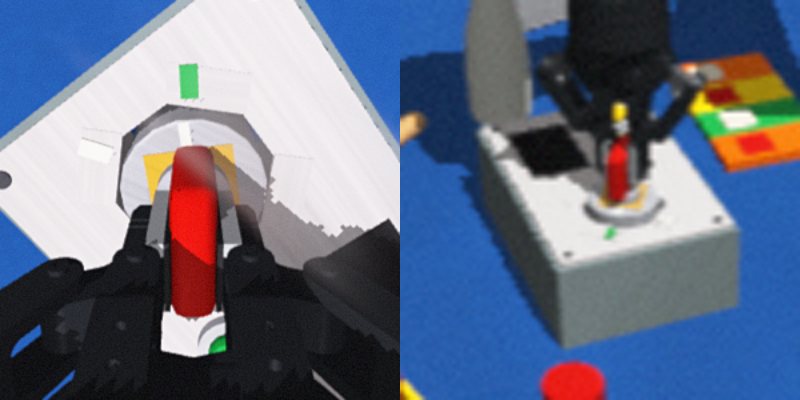

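The barrel's pointer (184,133) is nearly at the green mark (189,80), but the brass square lags the bow by a few degrees, which is the slot play. I turn a little further, up to the stop.

```bash

python3 -m jog '{"delta_rot":[[0,0,0.015],[0,0,0.03],[0,0,0.04],[0,0,0.04]],"translation":[[0,-0.002,0],[0.001,-0.004,0],[0.001,-0.005,0],[0.001,-0.005,0]],"hand":[255,255,255,255]}'
python3 - <<'E'
from go import *
to(527.5,-200.2,103.8);print(manip.sense()['wrist_torque'])
im=manip.capture('wrist')
cv2.imwrite('pics/c6.png',cv2.resize(im[100:300,220:420],(500,500),interpolation=2)[:,:,::-1])
E
```

```text
clock: 14.82
position: [525.2, -199.6, 103.8]
eef_rot: [3.003, 0.91, 0.004]
wrist_force: [2.1, -1.6, 4.7]
grip_width: 13.3
gripper_force: 60.4
t 14.82 p [ 525.2 -199.6  103.8] toolY yaw -56.28 tilt [ 0.003 -0.003] delta mm [ 1.5  1.8 -0. ] share [ 0.019  0.022 -0.   ] F [ 2.1 -1.6  4.7] w 13.3 60.4
[-0.29273385 -0.4690211   0.21076133]
```

View pics/c6.png

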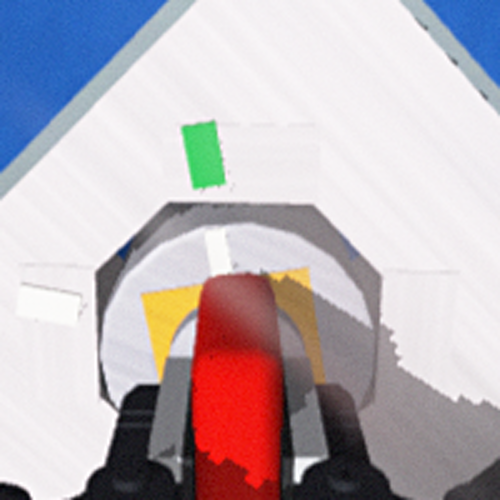

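Torque is 0.21 N m and the pointer stripe (217,248) lines up with the green mark (204,155), so the switch is at its stop. I unload slightly, open the gripper and retreat straight up.

```bash

python3 -m jog '{"delta_rot":[[0,0,-0.01],[0,0,-0.018],[0,0,-0.018],[0,0,-0.018],[0,0,-0.018],[0,0,-0.018],[0,0,-0.018],[0,0,-0.018]],"translation":[[0,0.001,0],[0,0.002,0],[0,0.002,0],[0,0.002,0],[0,0.002,0],[0,0.002,0],[0,0.002,0],[0,0.002,0]],"hand":[255,255,255,0,0,0,0,0]}'
python3 -m jog '{"delta_rot":[[0,0,0],[0,0,0],[0,0,0],[0,0,0],[0,0,0]],"translation":[[0,0,-0.2],[0,0,-0.5],[0,0,-1],[0,0,-1],[0,0,-1]],"hand":[0,0,0,0,0]}'
python3 -m jog '{"delta_rot":[[0,0,0],[0,0,0],[0,0,0],[0,0,0]],"translation":[[-0.4,0,-0.2],[-0.8,0,-0.2],[-0.8,0,-0.2],[-0.8,0,-0.2]],"hand":[0,0,0,0]}'
python3 - <<'E'
from go import *
to(527.5,-200.2)
im=manip.capture('wrist');t=manip.capture('scene')
a=cv2.resize(im[0:300,170:470],(400,400));b=cv2.resize(t[100:300,240:440],(400,400),interpolation=2)
cv2.imwrite('pics/c7.png',np.hstack([a,b])[:,:,::-1])
E
```

```text
clock: 15.88
position: [523.6, -198.4, 102.3]
eef_rot: [-2.981, -0.991, 0.0]
wrist_force: [0.4, 1.1, 0.1]
grip_width: 85.2
gripper_force: 0.0
clock: 16.5
position: [523.7, -198.4, 182.2]
eef_rot: [-2.981, -0.991, -0.0]
wrist_force: [0.1, -0.2, -0.5]
grip_width: 85.4
gripper_force: 0.0
clock: 17.0
position: [472.2, -236.3, 197.5]
eef_rot: [-2.98, -0.99, 0.001]
wrist_force: [-0.1, -0.6, 0.1]
grip_width: 85.6
gripper_force: 0.0
t 17.0 p [ 472.2 -236.3  197.5] toolY yaw -53.23 tilt [-0.001  0.001] delta mm [65.9  4.2 -0. ] share [ 0.823  0.053 -0.   ] F [-0.1 -0.6  0.1] w 85.6 0.0
```

View pics/c7.png

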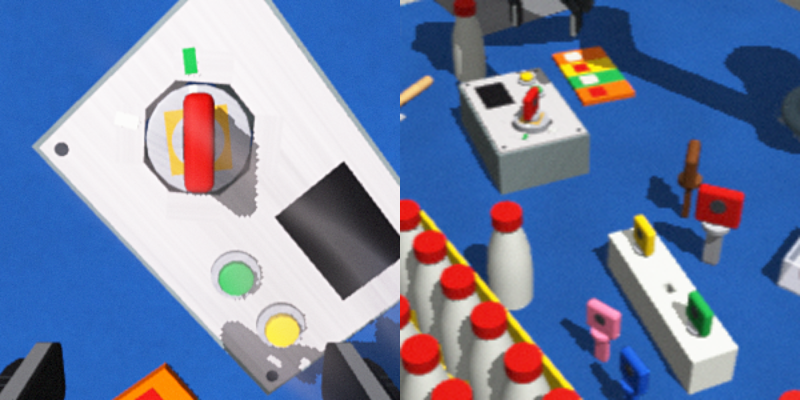

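The key stands home in the switch with the pointer at green (190,60). The yellow and green keys are in the holder, the bottles stand, and the gripper is clear.

```bash
python3 -c "
from plant import manip
print(manip.finish_job())"
```

```text
the job is handed in; nothing more can be done
None
```

The red key is fully home in the switch, turned clockwise to its stop at the green run mark and released; the yellow and green keys are still in the holder, no bottle was knocked over, and the job was handed in at about 17 s with no verdict shown.

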